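Refit the return spring of a bench nipping press

ROBOT

A 6-joint arm with a two-finger parallel gripper is mounted at the origin on the work surface. World frame = base frame: x ahead of the robot, y to its left, z up, the work surface at z = 0. Lengths are in m, angles in rad, forces in N, time in s.
With the tool pointing down it reaches from about 0.425 to 0.95 m from the base axis. Payload 3.5 kg.
Tool frame: the origin (TCP) lies between the finger pads; the fingertips stand 25 mm ahead of it and the grasp point (between the pads) lies 6 mm ahead of it (ctrl.finger_overhang is the distance from the TCP to the fingertips, in m); x points along the fingers, y is the direction in which the jaws open and shut, and the axes are right-handed (so a half turn about x gives the same grasp; the last joint's range is limited). The gripper opens to 85 mm and grips with 20 to 120 N. Pads are 22 mm wide; open, the fingers measure 114 mm over their backs; the gripper's body (76 mm by 85 mm) begins 54 mm behind the grasp point. The pads swing forward as they close: fully open they stand 13 mm farther back than shut.
Start: joints at [1.129, 0.286, 1.577, -0, 1.279, -0.15], TCP at [0.194, 0.646, 0.256] pointing down, gripper open.
Joint ranges: [-2.77, 2.77], [-0.9, 2.22], [0.21, 2.48], [-1.53, 4.67], [0.24, 2.81], [-2.84, 2.84]. Speed limits (rad/s): [2.79, 2.79, 3.14, 3.14, 3.14, 3.14].

INTERFACE

Orientations are given as a unit quaternion [x, y, z, w].
In Python, from plant import ctrl gives the robot as it stands.
- The arm moves only by the tool play_rows, never from a script. Its argument "targets" is a list of rows, each an object with "delta_pos": the shift along the world's x, y, z normalised to -1 to 1, where 1 is 1000 mm, a list of three; "delta_rot": the turn, a rotation vector about the world's x, y, z normalised to -1 to 1, where 1 is pi rad, a list of three; "claw": the finger opening in mm, from 0 to 85.4. In form: [{"delta_pos": [tx, ty, tz], "delta_rot": [wx, wy, wz], "claw": claw}, ...]. A call has 1 to 20 rows; each row is the pose to reach, as a shift and turn from the pose measured when the call began, turning the shorter way round; what a row does not reach only later rows make up. A row lasts 1/12 s, in which the tool goes at most 41.7 mm and 7.16 degrees, less where a joint would pass 70% of its speed; a pose out of reach is approached as far as the arm can. A call with a number of a shift or a turn outside -1 to 1 is refused whole. A call with a gripper value outside its range is refused whole. The fingers move at their own pace and stop on an object; "newtons" is the grip in N (left out, the last holds). Time passes only in rows, so rows that repeat a pose let the fingers close. It gives the time, the measured TCP pose, the force and the opening at its end, in the units of the state.
- ctrl.get_state(): the state, without advancing time (a new reading comes with each control period).
- ctrl.read_camera(name): name is "scene" or "side" or "wrist"; returns the picture (480x640x3 uint8, blue, green, red); there is no depth.
- ctrl.calibration(name): a dict with "fx", "fy", "cx", "cy" (pixels), "k1" (the pictures are not rectified: a ray, as slopes to the right and down, at radius r is drawn at 1 + k1 r^2 times it, then the intrinsics apply), "camera_from_world" (4x4, takes a point from world to camera coordinates). Camera axes: x right, y down, z forward; pixel columns grow to the right and rows downward; lengths in m; the calibration is good to about 2 mm. A picture is of the moment at which its call begins: read the wrist's pose just before it. calibration takes no time and is no camera call; for the wrist camera it gives the pose at the moment of the call.
- ctrl.sign_off(): hands the job in, once; it reports no verdict.
The state is a dict: "time": time; "qpos": joint angles; "dq": joint speeds; "joint_efforts": joint torques, N m; "eef_pos": TCP position; "tcp_rot": TCP orientation; "contact_force": force on the tool from outside, world axes, zero at the start; "wrist_torque": the same for the moment, N m; "opening": opening from 0.0 (shut) to 1.0 (fully open).
Only numpy, scipy, OpenCV 4.12 (cv2) and the standard library are available. Lean on these libraries where they do the work, as an engineer would, in place of code of your own. Each camera call takes 0.05 s, during which the arm holds its last target. There are 200 camera calls.

TASK

Thread the blue coil spring, tang end down, over the bare spring rod of the green press until it sits fully home on the bed; whenever its coils snag on the rod, do not force it, but keep a light push and twist it a little until it slips past. Then slip the loose brass cap, flange down, over the rod end so that it rests squarely on the spring, let go, and leave the other things on the bench where they are.

Things in the scene. Friction and masses are not known exactly. Their poses are not given: they have to be found in the camera images.
- spring: blue compression spring standing upright: 40 mm outside diameter, 32 mm bore, 80 mm high, 4 mm wire, 90 g. Origin: centre of its foot; z up along its axis. Grip it on the upper half, 46 to 80 mm above the foot. The lower half slides up towards the upper half, without turning, against about 0.7 N per mm for 10 mm, then it is coil-bound and stiff; it hangs less than 1 mm low when carried
- spring_tang (a point): inner end of the spring's tang, the wire end at the foot bent radially inward: square-cut, 4 mm thick, 0 to 4 mm above the foot, on the spring's own +x side; this end is 9.5 mm from the spring's axis
- spring_crown (a point): centre of the top end of the spring, 80 mm above its foot when free
- cap: loose brass cap standing on its flange: flange 46 mm diameter, 6 mm high, above it a knurled neck of 32 mm diameter up to 30 mm height; through bore 17 mm, about 90 g. Origin: centre of its underside; z up
- press: green press bed, 120 x 280 x 22 mm high, long along its own y, fixed on the 3 mm thick green mat; origin under its centre. It carries two upright spring rods: the bare one 85 mm from the centre on its -y side, and one with spring and cap already fitted (the pattern to match, fixed) 85 mm on its +y side; between them lies a 12 mm thick steel plate
- post_seat (a point): centre of the foot of the bare rod, on top of the bed, 25 mm above the table; the spring must stand here. The rod is upright, 13 mm diameter, 100 mm high, its last 10 mm tapered to 6 mm
- post_guide_up (a point): on the bare rod's axis, top of the upper of its two dark cross-shaped guides, 78 mm above post_seat. A guide has four arms, 26 mm across (27.5 over their corners), 9 mm wide, 8 mm high. The spring's tang passes only through one of the four gaps between the arms (90 degrees apart, about 7 degrees of play each side) and snags on an arm; a guide does not turn, and its angle differs every time and is not reported
- post_guide_lo (a point): top of the lower guide, 43 mm above post_seat, of the same shape as the upper one but never in line with it, so the spring must be turned between the two
- post_tip (a point): centre of the top end of the bare rod, 100 mm above post_seat; it stands 20 mm out of the seated spring and ends inside the cap
- weight0: black iron pressing weight with a bar handle, 60 x 85 x 75 high (mm), to be left alone
- weight1: a second black iron pressing weight, 60 x 85 x 75 high (mm), to be left alone
- jar: white glue jar with a blue cap, 68 diameter, 85 high (mm), to be left alone
- wrench: steel wrench lying flat, about 180 x 40 x 8 (mm), to be left alone
- folder: ivory bone folder, a flat strip 150 x 22 x 5 (mm), to be left alone
- tape: cream ring of tape, 70 diameter, 20 high (mm), to be left alone
- book: closed dark red book, 110 x 170 x 30 (mm), to be left alone
Not all that is in view belongs to the job. Of the things that look like the spring, the largest one is meant.

How it is judged:
On the way, in this order (a step that is already met when the one before it is completed fails the run):
1. the spring is threaded past the upper guide (horizontal distance between spring and post_seat below 0.008 m and z of spring in the frame of post_seat below 0.066 m), for 0.05 s.
2. the spring sits fully home on the bed (within 4 mm), upright (horizontal distance between spring and post_seat below 0.006 m and z of spring in the frame of post_seat below 0.004 m and angle between spring's own z axis and vertical below 0.12 rad), for 0.2 s.
At the end, for the whole second after the job is handed in: Spring around the bare rod: foot within 4 mm of the bed and 6 mm of the rod axis, upright within 0.12 rad. Cap on the rod, flange down, underside 70 to 84 mm above the bed (resting on the spring), within 6 mm of the axis, upright within 0.12 rad. Both at rest, released (all of step 2 and horizontal distance between cap and post_seat below 0.006 m and z of cap in the frame of post_seat between 0.07 and 0.084 m and angle between cap's own z axis and vertical below 0.12 rad and linear speed of each of spring, cap below 0.02 m/s); the robot touches nothing.
It fails at once if the spring is forced: more than 22 N between the spring and the press with its rod (contact force between spring and press above 22 N).
It fails at once if a bystander is moved by more than 30 mm (distance of any of weight0, weight1, jar, wrench, folder, tape, book from where it was at the start of the episode above 0.03 m).
It also fails if it takes over 72 s, if anything falls off the work surface, if the arm or the gripper's body presses on something with over 40 N, if the wrist force passes 120 N, or if a joint passes its speed limit or range.

## Working session

There is one attempt and no reset: what is moved stays moved. The work goes in short steps, Python scripts to look and compute and a tool call to move; the robot and the scene stay as the last step left them, time stands still between calls to the robot, and variables do not carry over. Pictures are saved under pics/ and viewed, about 8 in all and at most 12, crops included, and the job is handed in when it is done.

Besides the shell and the picture viewer there is one more tool, called after ">>>" as a command line: name --argument value ..., lists and objects as JSON in quotes. play_rows: Moves the arm, as the interface text tells. Its arguments: {"type":"object","properties":{"targets":{"type":"array"},"newtons":{"type":"number"}},"required":["targets"]}

```bash
mkdir -p pics; ls; cat > h.py <<'E'
import numpy as np, cv2
from plant import ctrl
def ray(c,u,v):
    x=(u-c["cx"])/c["fx"]; y=(v-c["cy"])/c["fy"]
    rd=np.hypot(x,y); r=rd
    for _ in range(20): r=rd/(1+c["k1"]*r*r)
    s=r/rd if rd>0 else 1
    T=np.array(c["camera_from_world"]); R=T[:3,:3]; t=T[:3,3]
    return -R.T@t, R.T@np.array([x*s,y*s,1.])
def onz(c,u,v,z):
    o,d=ray(c,u,v); return o+d*(z-o[2])/d[2]
def proj(c,p):
    T=np.array(c["camera_from_world"]); q=T[:3,:3]@np.array(p)+T[:3,3]
    x,y=q[0]/q[2],q[1]/q[2]; k=1+c["k1"]*(x*x+y*y)
    return np.array([c["fx"]*x*k+c["cx"],c["fy"]*y*k+c["cy"]])
E
python3 - <<'E'
from h import *
for n in ("scene","side"):
    c=ctrl.calibration(n); im=ctrl.read_camera(n); cv2.imwrite(f"pics/{n}0.png",im)
    print(n,c["fx"],c["cx"],c["cy"],c["k1"],np.round(c["camera_from_world"],3).tolist())
print(ctrl.get_state())
E
```

```text
pics
scene 525.4477082363636 314.4074203750563 233.06182348657154 -0.1504744454629138 [[-0.833, 0.554, 0.003, 0.44], [0.472, 0.712, -0.52, -0.214], [-0.29, -0.431, -0.854, 1.457], [0.0, 0.0, 0.0, 1.0]]
side 576.6232935116764 322.01568496431145 243.31160241759147 -0.07590120555664724 [[0.986, -0.166, 0.022, -0.563], [-0.075, -0.559, -0.826, 0.13], [0.149, 0.812, -0.564, 1.186], [0.0, 0.0, 0.0, 1.0]]
{'time': 0.1, 'qpos': array([ 1.12898401e+00,  2.87129862e-01,  1.57803692e+00, -4.81486786e-06,
        1.27859048e+00, -1.50002674e-01]), 'dq': array([ 7.71552452e-04, -1.54018074e-03, -2.19255890e-03, -2.16371564e-04,
       -6.53086303e-05,  6.95814225e-04]), 'joint_efforts': array([ 4.46741169e-04, -4.07293975e+01, -2.93700010e+01, -1.09538296e-04,
        3.35039513e-03, -1.68842843e-05]), 'eef_pos': array([0.19392856, 0.64597773, 0.25504682]), 'tcp_rot': array([ 0.10207156,  0.69981488, -0.1035366 ,  0.69937165]), 'contact_force': array([-0.46885623, -0.02745576, -0.54289695]), 'wrist_torque': array([0.02632633, 0.00062315, 0.01881019]), 'opening': 1.002909321949789}
```

View pics/scene0.png

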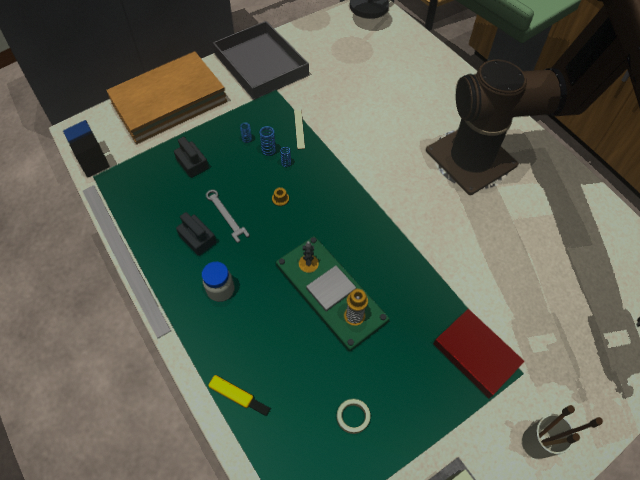

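View pics/side0.png

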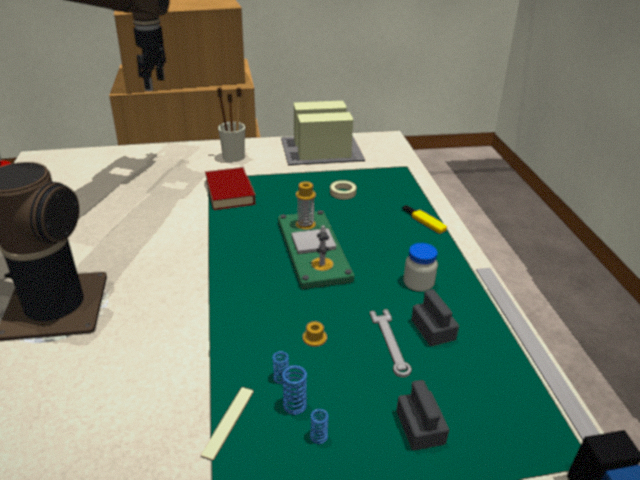

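The scene view shows the large spring near (267,140), the cap near (280,197), the bare rod near (309,258). In the side view they are near (294,390), (315,333) and (322,255).

```bash
python3 - <<'E'
from h import *
def tri(a,b):
    (o1,d1),(o2,d2)=a,b
    s=np.linalg.lstsq(np.c_[d1,-d2],o2-o1,rcond=None)[0]
    p,q=o1+d1*s[0],o2+d2*s[1]; return (p+q)/2,np.linalg.norm(p-q)
C={n:ctrl.calibration(n) for n in("scene","side")}
win={"spring":{"scene":(250,118,280,160),"side":(278,360,312,420)},"cap":{"scene":(268,183,294,210),"side":(300,318,332,350)},"ring":{"scene":(295,250,325,280),"side":(305,252,340,275)}}
for k,w in win.items():
    R={}
    for n,(a,b,c,d) in w.items():
        im=cv2.imread(f"pics/{n}0.png"); hsv=cv2.cvtColor(im,cv2.COLOR_BGR2HSV)
        m=cv2.inRange(hsv,(100,90,50),(125,255,255)) if k=="spring" else cv2.inRange(hsv,(8,120,70),(28,255,255))
        mm=np.zeros_like(m); mm[b:d,a:c]=m[b:d,a:c]
        nl,lab,st,ce=cv2.connectedComponentsWithStats(cv2.morphologyEx(mm,cv2.MORPH_CLOSE,np.ones((5,5))))
        i=1+np.argmax(st[1:,4]); x,y,ww,h,_=st[i]; u,v=x+(ww-1)/2,y+(h-1)/2
        print(k,n,st[i],(u,v)); R[n]=ray(C[n],u,v)
        if k=="ring": print(onz(C[n],u,v,.026))
    print(k,tri(R["scene"],R["side"]))
for n in C:  # press tilt: bed screws etc
    pass
c=C["scene"]; print("pattern cap top",onz(c,357,297,.135), "plate",onz(c,331,288,.037))
w=ctrl.calibration("wrist"); print({k:np.round(v,4).tolist() for k,v in w.items()})
E
```

```text
spring scene [260 126  16  29 377] (np.float64(267.5), np.float64(140.0))
spring side [ 278  360   29   55 1174] (np.float64(292.0), np.float64(387.0))
spring (array([ 0.46346749, -0.32940273,  0.04704461]), np.float64(0.00041010112407453256))
cap scene [272 188  17  18 229] (np.float64(280.0), np.float64(196.5))
cap side [303 322  24  24 441] (np.float64(314.5), np.float64(333.5))
cap (array([ 0.52506654, -0.17082497,  0.01391703]), np.float64(0.0035904673971050623))
ring scene [299 257  20  16 194] (np.float64(308.5), np.float64(264.5))
[0.57460783 0.04313011 0.026     ]
ring side [312 258  21  13 188] (np.float64(322.0), np.float64(264.0))
[0.57588297 0.03467884 0.026     ]
ring (array([0.57523705, 0.04093339, 0.02195711]), np.float64(0.0036010306560181732))
pattern cap top [0.5637024  0.21119404 0.135     ] plate [0.56818737 0.1276816  0.037     ]
{'fx': 350.8267, 'fy': 350.8267, 'cx': 323.4762, 'cy': 245.6282, 'k1': -0.0315, 'camera_from_world': [[0.288, 0.9576, -0.0021, -0.6751], [0.9152, -0.2746, 0.2948, -0.0372], [0.2818, -0.0869, -0.9555, 0.3792], [0.0, 0.0, 0.0, 1.0]]}
```

>>> play_rows --targets '[{"delta_pos": [0.453, -0.63, 0], "delta_rot": [0, 0, 0], "claw": 85}, {"delta_pos": [0.453, -0.63, 0], "delta_rot": [0, 0, 0], "claw": 85}, {"delta_pos": [0.453, -0.63, 0], "delta_rot": [0, 0, 0], "claw": 85}, {"delta_pos": [0.453, -0.63, 0], "delta_rot": [0, 0, 0], "claw": 85}, {"delta_pos": [0.453, -0.63, 0], "delta_rot": [0, 0, 0], "claw": 85}, {"delta_pos": [0.453, -0.63, 0], "delta_rot": [0, 0, 0], "claw": 85}, {"delta_pos": [0.453, -0.63, 0], "delta_rot": [0, 0, 0], "claw": 85}, {"delta_pos": [0.453, -0.63, 0], "delta_rot": [0, 0, 0], "claw": 85}, {"delta_pos": [0.453, -0.63, 0], "delta_rot": [0, 0, 0], "claw": 85}, {"delta_pos": [0.453, -0.63, 0], "delta_rot": [0, 0, 0], "claw": 85}, {"delta_pos": [0.453, -0.63, 0], "delta_rot": [0, 0, 0], "claw": 85}, {"delta_pos": [0.453, -0.63, 0], "delta_rot": [0, 0, 0], "claw": 85}, {"delta_pos": [0.453, -0.63, 0], "delta_rot": [0, 0, 0], "claw": 85}, {"delta_pos": [0.453, -0.63, 0], "delta_rot": [0, 0, 0], "claw": 85}, {"delta_pos": [0.453, -0.63, 0], "delta_rot": [0, 0, 0], "claw": 85}, {"delta_pos": [0.453, -0.63, 0], "delta_rot": [0, 0, 0], "claw": 85}, {"delta_pos": [0.453, -0.63, 0], "delta_rot": [0, 0, 0], "claw": 85}, {"delta_pos": [0.453, -0.63, -0.07], "delta_rot": [0, 0, 0], "claw": 85}, {"delta_pos": [0.453, -0.63, -0.07], "delta_rot": [0, 0, 0], "claw": 85}, {"delta_pos": [0.453, -0.63, -0.07], "delta_rot": [0, 0, 0], "claw": 85}]'

```text
time: 1.77
eef_pos: [0.6461, 0.0126, 0.1795]
tcp_rot: [0.103, 0.702, -0.105, 0.697]
contact_force: [-1.2, -0.0, -1.4]
opening: 0.995
```

```bash
python3 - <<'E'
from h import *
c=ctrl.calibration("wrist"); im=ctrl.read_camera("wrist"); cv2.imwrite("pics/w1.png",im)
import pickle; pickle.dump(c,open("w1.pkl","wb"))
for z in (.025,.068,.103,.125): print(z,proj(c,[.575,.039,z]))
print(ctrl.get_state()["qpos"])
p=proj(c,[.575,.039,.1]).astype(int)
a,b=max(p[0]-80,0),max(p[1]-60,0)
print(a,b); crop=im[b:b+120,a:a+160]; 
cv2.imwrite("pics/w1c.png",np.vstack([cv2.resize(crop,(640,480),interpolation=cv2.INTER_CUBIC)]))
E
```

```text
0.025 [328.85710811 139.4349362 ]
0.068 [329.58086577 139.28888661]
0.103 [330.40722025 139.12216987]
0.125 [331.09909873 138.98261334]
[-0.13607722  0.29810217  1.71010926 -0.00323555  1.14343396 -1.40998694]
250 79
```

View pics/w1c.png

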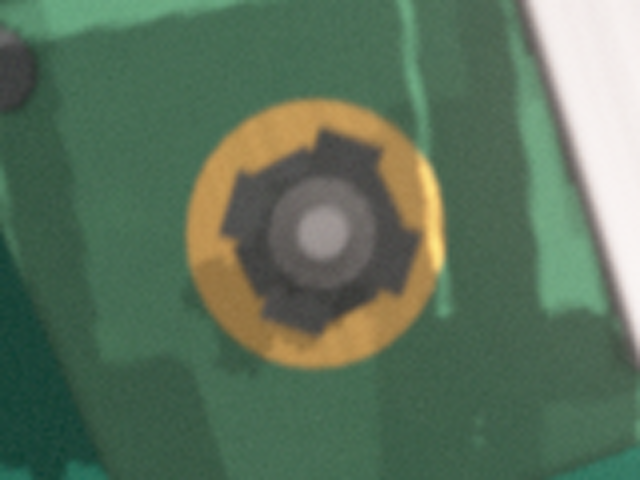

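Seen from above, the upper guide's arms are at crop (350,150), (405,265), (295,315) and (240,205), around a rod tip at (322,232). The lower guide shows as dark fill in between.

```bash
python3 - <<'E'
from h import *; import pickle
c=pickle.load(open("w1.pkl","rb")); im=cv2.imread("pics/w1.png"); hsv=cv2.cvtColor(im,cv2.COLOR_BGR2HSV)
gold=cv2.inRange(hsv,(8,90,60),(30,255,255)); m=np.zeros_like(gold); m[95:180,290:370]=gold[95:180,290:370]
cnt=max(cv2.findContours(m,cv2.RETR_EXTERNAL,cv2.CHAIN_APPROX_NONE)[0],key=cv2.contourArea)
e=cv2.fitEllipse(cv2.convexHull(cnt)); print("ring",e,onz(c,*e[0],.026))
tip=onz(c,330.7,137.2,.125); print("tip",tip)
ctr=np.r_[(onz(c,*e[0],.026)[:2]+tip[:2])/2]; print(ctr)
S=hsv[:,:,1].astype(np.uint8); print(hsv[137,330-18:330+30:3].tolist())
def prof(z):
    out=[]
    for a in range(0,360,5):
        R=0
        for r in np.arange(.007,.022,.0003):
            p=proj(c,[ctr[0]+r*np.cos(np.radians(a)),ctr[1]+r*np.sin(np.radians(a)),z])
            s=cv2.getRectSubPix(S,(1,1),(float(p[0]),float(p[1])))[0,0]
            if s>90: break
            R=r
        out.append(R)
    return np.array(out)
for z in(.103,.068):
    P=prof(z); print(z,[(a,round(r*1000,1)) for a,r in zip(range(0,360,5),P)])
E
```

```text
ring ((328.4786682128906, 136.898681640625), (64.62874603271484, 67.14546203613281), 5.762844085693359) [0.57318832 0.03924015 0.026     ]
tip [0.57417413 0.03905071 0.125     ]
[0.57368122 0.03914543]
[[30, 10, 76], [45, 7, 70], [9, 18, 100], [11, 21, 97], [9, 14, 126], [9, 17, 154], [9, 16, 156], [7, 15, 156], [4, 14, 141], [13, 21, 109], [5, 14, 106], [12, 17, 77], [30, 10, 75], [15, 31, 83], [18, 87, 114], [21, 133, 238]]
0.103 [(0, np.float64(10.6)), (5, np.float64(10.6)), (10, np.float64(10.6)), (15, np.float64(10.9)), (20, np.float64(10.9)), (25, np.float64(10.9)), (30, np.float64(10.9)), (35, np.float64(12.7)), (40, np.float64(13.0)), (45, np.float64(12.7)), (50, np.float64(12.7)), (55, np.float64(12.4)), (60, np.float64(12.7)), (65, np.float64(12.7)), (70, np.float64(13.0)), (75, np.float64(11.5)), (80, np.float64(10.6)), (85, np.float64(10.3)), (90, np.float64(10.0)), (95, np.float64(10.0)), (100, np.float64(10.0)), (105, np.float64(10.0)), (110, np.float64(10.0)), (115, np.float64(10.3)), (120, np.float64(10.6)), (125, np.float64(12.4)), (130, np.float64(12.7)), (135, np.f
[... 2199 characters left out ...]
 (220, np.float64(15.1)), (225, np.float64(14.8)), (230, np.float64(14.5)), (235, np.float64(14.5)), (240, np.float64(14.5)), (245, np.float64(14.8)), (250, np.float64(15.1)), (255, np.float64(13.6)), (260, np.float64(12.7)), (265, np.float64(13.0)), (270, np.float64(13.0)), (275, np.float64(12.7)), (280, np.float64(12.7)), (285, np.float64(12.7)), (290, np.float64(13.0)), (295, np.float64(13.3)), (300, np.float64(13.0)), (305, np.float64(14.2)), (310, np.float64(15.4)), (315, np.float64(15.1)), (320, np.float64(14.8)), (325, np.float64(14.8)), (330, np.float64(14.8)), (335, np.float64(15.1)), (340, np.float64(15.1)), (345, np.float64(14.8)), (350, np.float64(13.6)), (355, np.float64(13.0))]
```

>>> play_rows --targets '[{"delta_pos": [-0.11, -0.368, 0], "delta_rot": [0, 0, 0], "claw": 85}, {"delta_pos": [-0.11, -0.368, 0], "delta_rot": [0, 0, 0], "claw": 85}, {"delta_pos": [-0.11, -0.368, 0], "delta_rot": [0, 0, 0], "claw": 85}, {"delta_pos": [-0.11, -0.368, 0], "delta_rot": [0, 0, 0], "claw": 85}, {"delta_pos": [-0.11, -0.368, 0], "delta_rot": [0, 0, 0], "claw": 85}, {"delta_pos": [-0.11, -0.368, 0], "delta_rot": [0, 0, 0], "claw": 85}, {"delta_pos": [-0.11, -0.368, 0], "delta_rot": [0, 0, 0], "claw": 85}, {"delta_pos": [-0.11, -0.368, 0], "delta_rot": [0, 0, 0], "claw": 85}, {"delta_pos": [-0.11, -0.368, 0], "delta_rot": [0, 0, 0], "claw": 85}, {"delta_pos": [-0.11, -0.368, 0], "delta_rot": [0, 0, 0], "claw": 85}, {"delta_pos": [-0.11, -0.368, 0], "delta_rot": [0, 0, 0], "claw": 85}, {"delta_pos": [-0.11, -0.368, 0], "delta_rot": [0, 0, 0], "claw": 85}]'

```text
time: 2.82
eef_pos: [0.5356, -0.3546, 0.179]
tcp_rot: [0.104, 0.703, -0.105, 0.696]
contact_force: [-0.1, 0.6, 0.2]
opening: 0.994
```

```bash
python3 - <<'E'
from h import *; import pickle
c=ctrl.calibration("wrist"); im=ctrl.read_camera("wrist"); cv2.imwrite("pics/w2.png",im)
pickle.dump(c,open("w2.pkl","wb"))
print(ctrl.get_state()["qpos"])
p=proj(c,[.4635,-.3294,.06]).astype(int); print(p)
a,b=max(p[0]-80,0),max(p[1]-60,0); print(a,b)
crop=cv2.resize(im[b:b+120,a:a+160],(640,480),interpolation=cv2.INTER_CUBIC)
cv2.imwrite("pics/w2c.png",crop)
E
```

```text
[-0.73854358  0.28932745  1.72017761 -0.0080518   1.13892856 -2.01125835]
[326 138]
246 78
```

View pics/w2c.png

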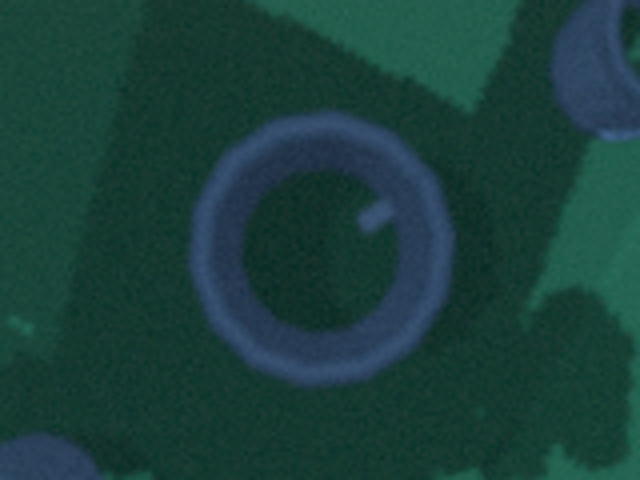

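The tang is clear: its inner end is at crop (363,226), the root at (393,206), and the spring's axis is at about (322,249). The small springs are at upper right and lower left.

```bash
python3 - <<'E'
from h import *; import pickle
from scipy.spatial.transform import Rotation as Ro
c=pickle.load(open("w2.pkl","rb")); im=cv2.imread("pics/w2.png"); hsv=cv2.cvtColor(im,cv2.COLOR_BGR2HSV)
m=cv2.inRange(hsv,(102,90,50),(125,255,255)); mm=np.zeros_like(m); mm[100:180,290:365]=m[100:180,290:365]
cnt=max(cv2.findContours(mm,cv2.RETR_EXTERNAL,cv2.CHAIN_APPROX_NONE)[0],key=cv2.contourArea)
e=cv2.fitEllipse(cnt); print(e); top=onz(c,*e[0],.082); print("crown",top)
f=onz(c,326.4,140.5,.005); t=onz(c,246+378/4,78+216/4,.007); i=onz(c,246+363/4,78+226/4,.007)
print("foot",f,"tang",t,i,"ang",np.degrees(np.arctan2(*(t-top)[:2][::-1])),np.degrees(np.arctan2(*(i-top)[:2][::-1])),np.hypot(*(i-top)[:2]))
s=ctrl.get_state(); R=Ro.from_quat(s["tcp_rot"]).as_matrix(); print(np.round(R,3).tolist(),s["eef_pos"])
cs=ctrl.calibration("side")
for u,v in((281,367),(319,426)): print("small",onz(cs,u,v,.025))
E
```

```text
((326.06884765625, 139.7197723388672), (64.8688735961914, 67.08839416503906), 1.249721646308899)
crown [ 0.46399703 -0.3302438   0.082     ]
foot [ 0.46447354 -0.32984043  0.005     ] tang [ 0.46154157 -0.31735834  0.007     ] [ 0.4624926  -0.32071679  0.007     ] ang 100.78893730523284 98.97361270694869 0.00964506042922907
[[-0.01, 0.29, 0.957], [-0.001, 0.957, -0.29], [-1.0, -0.004, -0.009]] [ 0.53592554 -0.35368392  0.17876786]
small [ 0.45188188 -0.26054252  0.025     ]
small [ 0.49829201 -0.39807809  0.025     ]
```

>>> play_rows --targets '[{"delta_pos": [-0.072, 0.0237, 0], "delta_rot": [0, 0, -0.5], "claw": 85}, {"delta_pos": [-0.072, 0.0237, 0], "delta_rot": [0, 0, -0.5], "claw": 85}, {"delta_pos": [-0.072, 0.0237, 0], "delta_rot": [0, 0, -0.5], "claw": 85}, {"delta_pos": [-0.072, 0.0237, 0], "delta_rot": [0, 0, -0.5], "claw": 85}, {"delta_pos": [-0.072, 0.0237, 0], "delta_rot": [0, 0, -0.5], "claw": 85}, {"delta_pos": [-0.072, 0.0237, 0], "delta_rot": [0, 0, -0.5], "claw": 85}, {"delta_pos": [-0.072, 0.0237, 0], "delta_rot": [0, 0, -0.5], "claw": 85}, {"delta_pos": [-0.072, 0.0237, 0], "delta_rot": [0, 0, -0.5], "claw": 85}, {"delta_pos": [-0.072, 0.0237, 0], "delta_rot": [0, 0, -0.5], "claw": 85}, {"delta_pos": [-0.072, 0.0237, 0], "delta_rot": [0, 0, -0.5], "claw": 85}, {"delta_pos": [-0.072, 0.0237, 0], "delta_rot": [0, 0, -0.5], "claw": 85}, {"delta_pos": [-0.072, 0.0237, 0], "delta_rot": [0, 0, -0.5], "claw": 85}, {"delta_pos": [-0.072, 0.0237, 0], "delta_rot": [0, 0, -0.5], "claw": 85}, {"delta_pos": [-0.072, 0.0237, 0], "delta_rot": [0, 0, -0.5], "claw": 85}, {"delta_pos": [-0.072, 0.0237, -0.03], "delta_rot": [0, 0, -0.5], "claw": 85}, {"delta_pos": [-0.072, 0.0237, -0.06], "delta_rot": [0, 0, -0.5], "claw": 85}, {"delta_pos": [-0.072, 0.0237, -0.09], "delta_rot": [0, 0, -0.5], "claw": 85}, {"delta_pos": [-0.072, 0.0237, -0.101], "delta_rot": [0, 0, -0.5], "claw": 85}, {"delta_pos": [-0.072, 0.0237, -0.101], "delta_rot": [0, 0, -0.5], "claw": 85}, {"delta_pos": [-0.072, 0.0237, -0.101], "delta_rot": [0, 0, -0.5], "claw": 85}]'

```text
time: 4.53
eef_pos: [0.4644, -0.3293, 0.0781]
tcp_rot: [0.569, 0.425, -0.566, 0.419]
contact_force: [-0.7, 0.5, 0.7]
opening: 0.991
```

```bash
python3 - <<'E'
from h import *
from scipy.spatial.transform import Rotation as Ro
s=ctrl.get_state(); print(s["eef_pos"],s["qpos"],np.round(Ro.from_quat(s["tcp_rot"]).as_matrix(),3).tolist(),ctrl.finger_overhang,s["contact_force"])
E
```

```text
[ 0.46439092 -0.32930352  0.07806721] [-0.79758918  0.27395633  1.95035566  0.0081244   0.92551073 -0.50974786] [[-0.001, 0.957, -0.289], [0.01, -0.289, -0.957], [-1.0, -0.004, -0.01]] 0.025 [-0.65735624  0.5412723   0.66931461]
```

>>> play_rows --newtons 45 --targets '[{"delta_pos": [0, 0, 0], "delta_rot": [0, 0, 0], "claw": 25}, {"delta_pos": [0, 0, 0], "delta_rot": [0, 0, 0], "claw": 25}, {"delta_pos": [0, 0, 0], "delta_rot": [0, 0, 0], "claw": 25}, {"delta_pos": [0, 0, 0], "delta_rot": [0, 0, 0], "claw": 25}, {"delta_pos": [0, 0, 0], "delta_rot": [0, 0, 0], "claw": 25}, {"delta_pos": [0, 0, 0], "delta_rot": [0, 0, 0], "claw": 25}, {"delta_pos": [0, 0, 0], "delta_rot": [0, 0, 0], "claw": 25}, {"delta_pos": [0, 0, 0], "delta_rot": [0, 0, 0], "claw": 25}, {"delta_pos": [0, 0, 0.03], "delta_rot": [0, 0, 0], "claw": 25}, {"delta_pos": [0, 0, 0.06], "delta_rot": [0, 0, 0], "claw": 25}, {"delta_pos": [0, 0, 0.09], "delta_rot": [0, 0, 0], "claw": 25}, {"delta_pos": [0, 0, 0.12], "delta_rot": [0, 0, 0], "claw": 25}, {"delta_pos": [0, 0, 0.14], "delta_rot": [0, 0, 0], "claw": 25}, {"delta_pos": [0, 0, 0.14], "delta_rot": [0, 0, 0], "claw": 25}, {"delta_pos": [0, 0, 0.14], "delta_rot": [0, 0, 0], "claw": 25}]'

```text
time: 5.78
eef_pos: [0.4645, -0.3294, 0.2187]
tcp_rot: [0.569, 0.424, -0.566, 0.419]
contact_force: [-0.3, -0.1, -1.7]
opening: 0.454
```

>>> play_rows --targets '[{"delta_pos": [0.1095, 0.3692, 0], "delta_rot": [0, 0, 0], "claw": 25}, {"delta_pos": [0.1095, 0.3692, 0], "delta_rot": [0, 0, 0], "claw": 25}, {"delta_pos": [0.1095, 0.3692, 0], "delta_rot": [0, 0, 0], "claw": 25}, {"delta_pos": [0.1095, 0.3692, 0], "delta_rot": [0, 0, 0], "claw": 25}, {"delta_pos": [0.1095, 0.3692, 0], "delta_rot": [0, 0, 0], "claw": 25}, {"delta_pos": [0.1095, 0.3692, 0], "delta_rot": [0, 0, 0], "claw": 25}, {"delta_pos": [0.1095, 0.3692, 0], "delta_rot": [0, 0, 0], "claw": 25}, {"delta_pos": [0.1095, 0.3692, 0], "delta_rot": [0, 0, 0], "claw": 25}, {"delta_pos": [0.1095, 0.3692, 0], "delta_rot": [0, 0, 0], "claw": 25}, {"delta_pos": [0.1095, 0.3692, 0], "delta_rot": [0, 0, 0], "claw": 25}, {"delta_pos": [0.1095, 0.3692, 0], "delta_rot": [0, 0, 0], "claw": 25}, {"delta_pos": [0.1095, 0.3692, 0], "delta_rot": [0, 0, 0], "claw": 25}, {"delta_pos": [0.1095, 0.3692, 0], "delta_rot": [0, 0, 0], "claw": 25}, {"delta_pos": [0.1095, 0.3692, 0], "delta_rot": [0, 0, 0], "claw": 25}]'

```text
time: 6.95
eef_pos: [0.5734, 0.0382, 0.2177]
tcp_rot: [0.569, 0.424, -0.567, 0.418]
contact_force: [0.6, -0.6, -1.2]
opening: 0.461
```

```bash
python3 - <<'E'
from h import *
import pickle
s=ctrl.get_state(); print(s["eef_pos"],s["qpos"],s["contact_force"])
c=ctrl.calibration("wrist"); w=ctrl.read_camera("wrist"); cv2.imwrite("pics/w3.png",w); pickle.dump(c,open("w3.pkl","wb"))
out=[w[:,:]]
for n in("scene","side"):
    cc=ctrl.calibration(n); im=ctrl.read_camera(n); cv2.imwrite(f"pics/{n}3.png",im)
    p=proj(cc,[.574,.039,.12]).astype(int); a,b=p-[40,60]; print(n,a,b)
    out.append(cv2.resize(im[b:b+120,a:a+80],(320,480),interpolation=cv2.INTER_CUBIC))
o=np.hstack([cv2.resize(w,(400,300)),np.zeros((300,0,3),np.uint8)]); o=np.vstack([o,np.zeros((180,400,3),np.uint8)])
cv2.imwrite("pics/m3.png",cv2.resize(np.hstack([o]+[cv2.resize(x,(200,480)) if 0 else x[:,60:260] for x in out[1:]]),(800,480)))
E
```

```text
[0.57335889 0.03824508 0.21771168] [-0.11343606  0.10265735  1.86246601  0.00964278  1.17961524  0.17764701] [ 0.56579264 -0.57477505 -1.17445295]
scene 267 183
side 281 167
```

View pics/m3.png

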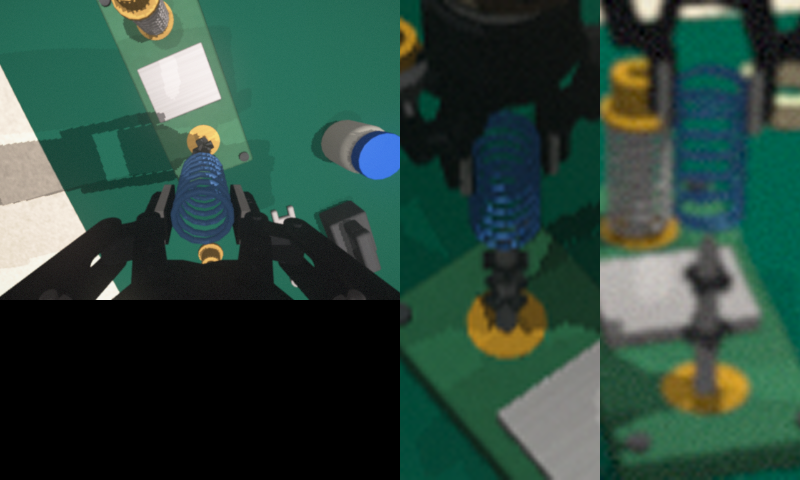

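>>> play_rows --targets '[{"delta_pos": [0.0006, 0.0016, 0], "delta_rot": [0, 0, 0], "claw": 25}, {"delta_pos": [0.0006, 0.0016, 0], "delta_rot": [0, 0, 0], "claw": 25}, {"delta_pos": [0.0006, 0.0016, -0.01], "delta_rot": [0, 0, 0], "claw": 25}, {"delta_pos": [0.0006, 0.0016, -0.02], "delta_rot": [0, 0, 0], "claw": 25}, {"delta_pos": [0.0006, 0.0016, -0.027], "delta_rot": [0, 0, 0], "claw": 25}, {"delta_pos": [0.0006, 0.0016, -0.032], "delta_rot": [0, 0, 0], "claw": 25}, {"delta_pos": [0.0006, 0.0016, -0.032], "delta_rot": [0, 0, 0], "claw": 25}, {"delta_pos": [0.0006, 0.0016, -0.032], "delta_rot": [0, 0, 0], "claw": 25}]'

```text
time: 7.77
eef_pos: [0.5741, 0.0402, 0.1857]
tcp_rot: [0.569, 0.424, -0.567, 0.418]
contact_force: [0.1, -0.6, -0.9]
opening: 0.454
```

>>> play_rows --targets '[{"delta_pos": [0, -0.0003, -0.003], "delta_rot": [0, 0, 0], "claw": 25}, {"delta_pos": [0, -0.0003, -0.006], "delta_rot": [0, 0, 0], "claw": 25}, {"delta_pos": [0, -0.0003, -0.009], "delta_rot": [0, 0, 0], "claw": 25}, {"delta_pos": [0, -0.0003, -0.012], "delta_rot": [0, 0, 0], "claw": 25}, {"delta_pos": [0, -0.0003, -0.012], "delta_rot": [0, 0, 0], "claw": 25}, {"delta_pos": [0, -0.0003, -0.012], "delta_rot": [0, 0, 0], "claw": 25}]'

```text
time: 8.27
eef_pos: [0.5739, 0.04, 0.1735]
tcp_rot: [0.569, 0.424, -0.567, 0.418]
contact_force: [-0.0, -0.4, -0.7]
opening: 0.46
```

```bash
cat > look.py <<'E'
from h import *
import sys
tag=sys.argv[1]; s=ctrl.get_state(); print(s["eef_pos"],s["contact_force"],s["wrist_torque"])
out=[]
for n in("scene","side"):
    cc=ctrl.calibration(n); im=ctrl.read_camera(n)
    p=proj(cc,[.574,.039,.09]).astype(int); a,b=p-[40,60]
    out.append(cv2.resize(im[b:b+120,a:a+80],(400,600),interpolation=cv2.INTER_CUBIC))
cv2.imwrite(f"pics/{tag}.png",np.hstack(out))
E
python3 look.py m4
```

```text
[0.57394105 0.0399553  0.17346944] [-0.02734413 -0.41219761 -0.72988973] [ 0.09532125 -0.06252163 -0.00256782]
```

View pics/m4.png

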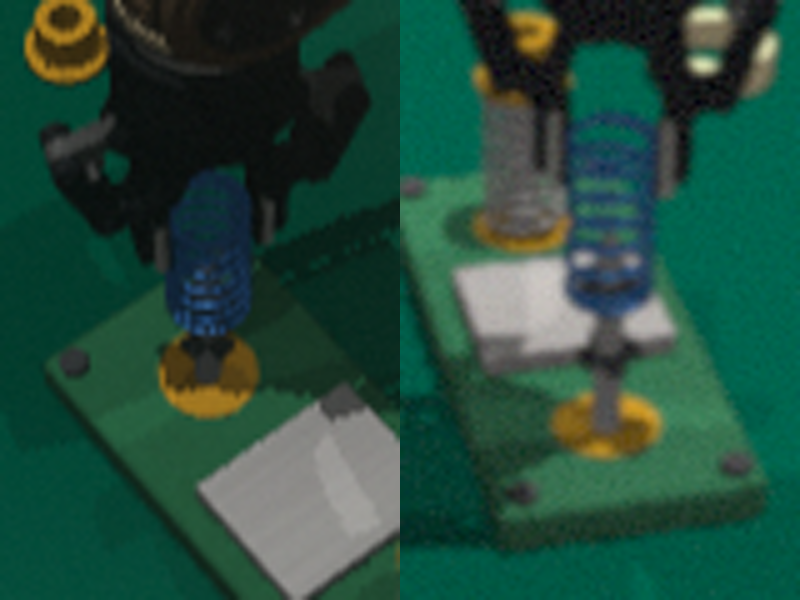

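Both views show the spring centred on the rod with its foot at the upper guide and no contact force, so I continue down.

>>> play_rows --targets '[{"delta_pos": [0, 0, -0.004], "delta_rot": [0, 0, 0], "claw": 25}, {"delta_pos": [0, 0, -0.008], "delta_rot": [0, 0, 0], "claw": 25}, {"delta_pos": [0, 0, -0.012], "delta_rot": [0, 0, 0], "claw": 25}, {"delta_pos": [0, 0, -0.016], "delta_rot": [0, 0, 0], "claw": 25}, {"delta_pos": [0, 0, -0.02], "delta_rot": [0, 0, 0], "claw": 25}, {"delta_pos": [0, 0, -0.0235], "delta_rot": [0, 0, 0], "claw": 25}, {"delta_pos": [0, 0, -0.0235], "delta_rot": [0, 0, 0], "claw": 25}, {"delta_pos": [0, 0, -0.0235], "delta_rot": [0, 0, 0], "claw": 25}]'

```text
time: 9.03
eef_pos: [0.5739, 0.0399, 0.1499]
tcp_rot: [0.569, 0.424, -0.567, 0.418]
contact_force: [0.3, -0.6, -0.4]
opening: 0.463
```

>>> play_rows --targets '[{"delta_pos": [0.0004, -0.0003, 0], "delta_rot": [0, 0, -0.25], "claw": 25}, {"delta_pos": [0.0004, -0.0003, 0], "delta_rot": [0, 0, -0.25], "claw": 25}, {"delta_pos": [0.0004, -0.0003, 0], "delta_rot": [0, 0, -0.25], "claw": 25}, {"delta_pos": [0.0004, -0.0003, 0], "delta_rot": [0, 0, -0.25], "claw": 25}, {"delta_pos": [0.0004, -0.0003, 0], "delta_rot": [0, 0, -0.25], "claw": 25}, {"delta_pos": [0.0004, -0.0003, 0], "delta_rot": [0, 0, -0.25], "claw": 25}, {"delta_pos": [0.0004, -0.0003, 0], "delta_rot": [0, 0, -0.25], "claw": 25}, {"delta_pos": [0.0004, -0.0003, 0], "delta_rot": [0, 0, -0.25], "claw": 25}, {"delta_pos": [0.0004, -0.0003, 0], "delta_rot": [0, 0, -0.25], "claw": 25}, {"delta_pos": [0.0004, -0.0003, -0.003], "delta_rot": [0, 0, -0.25], "claw": 25}, {"delta_pos": [0.0004, -0.0003, -0.006], "delta_rot": [0, 0, -0.25], "claw": 25}, {"delta_pos": [0.0004, -0.0003, -0.009], "delta_rot": [0, 0, -0.25], "claw": 25}, {"delta_pos": [0.0004, -0.0003, -0.011], "delta_rot": [0, 0, -0.25], "claw": 25}, {"delta_pos": [0.0004, -0.0003, -0.011], "delta_rot": [0, 0, -0.25], "claw": 25}, {"delta_pos": [0.0004, -0.0003, -0.011], "delta_rot": [0, 0, -0.25], "claw": 25}]'

```text
time: 10.28
eef_pos: [0.5744, 0.0397, 0.1386]
tcp_rot: [0.688, 0.174, -0.683, 0.169]
contact_force: [0.8, 0.4, -1.7]
opening: 0.455
```

```bash
python3 - <<'E'
from h import *
for _ in range(2):
    s=ctrl.get_state(); print(s["eef_pos"],s["contact_force"],s["wrist_torque"]); ctrl.read_camera("side")
E
```

```text
[0.57442869 0.03965501 0.13864605] [ 0.7524207   0.39264071 -1.73298057] [ 0.02228953 -0.32533637 -0.02000134]
[0.57442279 0.03966055 0.13871208] [ 1.5251621   0.07616961 -0.87719459] [ 0.01328454 -0.28662951 -0.02484297]
```

>>> play_rows --targets '[{"delta_pos": [0, 0, -0.002], "delta_rot": [0, 0, 0], "claw": 25}, {"delta_pos": [0, 0, -0.004], "delta_rot": [0, 0, 0], "claw": 25}, {"delta_pos": [0, 0, -0.004], "delta_rot": [0, 0, 0], "claw": 25}, {"delta_pos": [0, 0, -0.004], "delta_rot": [0, 0, 0], "claw": 25}]'

```text
time: 10.72
eef_pos: [0.5735, 0.0395, 0.134]
tcp_rot: [0.688, 0.175, -0.684, 0.169]
contact_force: [0.0, -0.5, -1.7]
opening: 0.456
```

```bash
python3 look.py m5
```

```text
[0.57353151 0.03954357 0.1339707 ] [ 0.00457561 -0.48300671 -1.70536919] [-0.10588731 -0.04204595  0.04138488]
```

View pics/m5.png

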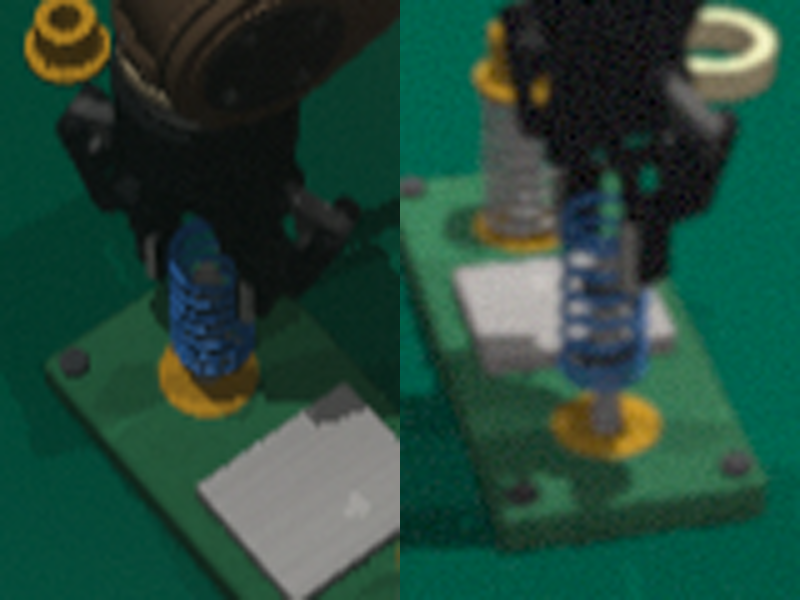

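The spring's foot has passed into the lower guide without a snag. Next I lower it to just above the bed.

>>> play_rows --targets '[{"delta_pos": [0.0004, 0.0002, -0.004], "delta_rot": [0, 0, 0], "claw": 25}, {"delta_pos": [0.0004, 0.0002, -0.008], "delta_rot": [0, 0, 0], "claw": 25}, {"delta_pos": [0.0004, 0.0002, -0.012], "delta_rot": [0, 0, 0], "claw": 25}, {"delta_pos": [0.0004, 0.0002, -0.016], "delta_rot": [0, 0, 0], "claw": 25}, {"delta_pos": [0.0004, 0.0002, -0.02], "delta_rot": [0, 0, 0], "claw": 25}, {"delta_pos": [0.0004, 0.0002, -0.024], "delta_rot": [0, 0, 0], "claw": 25}, {"delta_pos": [0.0004, 0.0002, -0.028], "delta_rot": [0, 0, 0], "claw": 25}, {"delta_pos": [0.0004, 0.0002, -0.032], "delta_rot": [0, 0, 0], "claw": 25}, {"delta_pos": [0.0004, 0.0002, -0.034], "delta_rot": [0, 0, 0], "claw": 25}, {"delta_pos": [0.0004, 0.0002, -0.034], "delta_rot": [0, 0, 0], "claw": 25}, {"delta_pos": [0.0004, 0.0002, -0.034], "delta_rot": [0, 0, 0], "claw": 25}]'

```text
time: 11.73
eef_pos: [0.5742, 0.0398, 0.1004]
tcp_rot: [0.688, 0.175, -0.684, 0.169]
contact_force: [-0.6, 0.2, 1.4]
opening: 0.455
```

```bash
python3 look.py m6
```

```text
[0.57415858 0.0398186  0.10038675] [-0.64052484  0.20341947  1.3893261 ] [ 0.05905603  0.18322276 -0.004341  ]
```

View pics/m6.png

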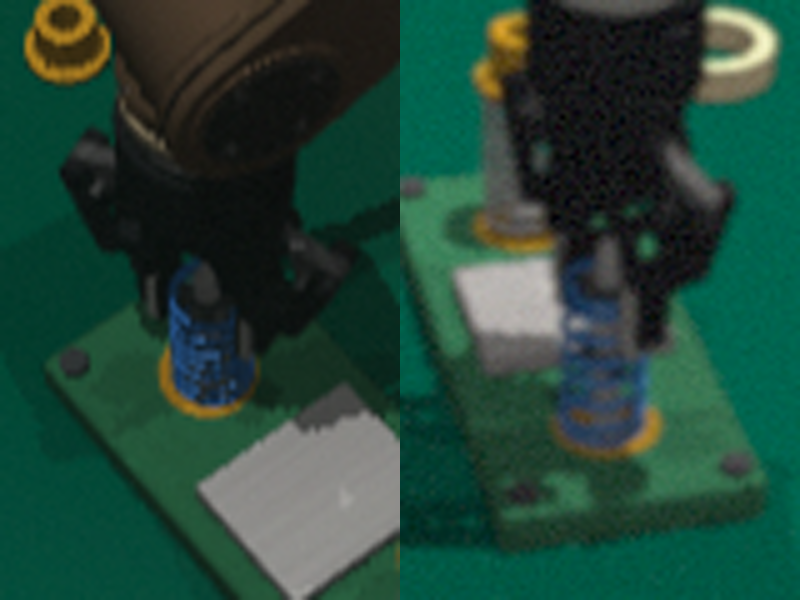

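Force on the tool has turned upward and the foot meets the gold ring in both views. I press about 1 mm further, release and rise.

>>> play_rows --targets '[{"delta_pos": [0, 0, -0.001], "delta_rot": [0, 0, 0], "claw": 25}, {"delta_pos": [0, 0, -0.0015], "delta_rot": [0, 0, 0], "claw": 25}, {"delta_pos": [0, 0, -0.0015], "delta_rot": [0, 0, 0], "claw": 25}, {"delta_pos": [0, 0, -0.0015], "delta_rot": [0, 0, 0], "claw": 60}, {"delta_pos": [0, 0, -0.0015], "delta_rot": [0, 0, 0], "claw": 70}, {"delta_pos": [0, 0, -0.0015], "delta_rot": [0, 0, 0], "claw": 75}, {"delta_pos": [0, 0, -0.0015], "delta_rot": [0, 0, 0], "claw": 75}, {"delta_pos": [0, 0, -0.0015], "delta_rot": [0, 0, 0], "claw": 75}, {"delta_pos": [0, 0, -0.0015], "delta_rot": [0, 0, 0], "claw": 75}, {"delta_pos": [0, 0, 0.02], "delta_rot": [0, 0, 0], "claw": 75}, {"delta_pos": [0, 0, 0.04], "delta_rot": [0, 0, 0], "claw": 75}, {"delta_pos": [0, 0, 0.07], "delta_rot": [0, 0, 0], "claw": 75}, {"delta_pos": [0, 0, 0.1], "delta_rot": [0, 0, 0], "claw": 85}, {"delta_pos": [0, 0, 0.1], "delta_rot": [0, 0, 0], "claw": 85}]'

```text
time: 13.0
eef_pos: [0.5778, 0.0395, 0.208]
tcp_rot: [0.692, 0.173, -0.68, 0.171]
contact_force: [1.0, 0.1, 1.5]
opening: 0.999
```

```bash
python3 - <<'E'
from h import *
c=ctrl.calibration("wrist"); T=np.array(c["camera_from_world"]); s=ctrl.get_state()
o=-T[:3,:3].T@T[:3,3]; print(s["eef_pos"],o-s["eef_pos"],s["qpos"])
E
```

```text
[0.57784696 0.03951888 0.20802203] [0.06494698 0.03607563 0.11812875] [-0.11035105  0.11373586  1.86909997  0.00987095  1.14375669  0.96518588]
```

>>> play_rows --targets '[{"delta_pos": [-0.068, -0.036, -0.01], "delta_rot": [0, 0, 0], "claw": 85}, {"delta_pos": [-0.068, -0.036, -0.01], "delta_rot": [0, 0, 0], "claw": 85}, {"delta_pos": [-0.068, -0.036, -0.01], "delta_rot": [0, 0, 0], "claw": 85}, {"delta_pos": [-0.068, -0.036, -0.01], "delta_rot": [0, 0, 0], "claw": 85}, {"delta_pos": [-0.068, -0.036, -0.01], "delta_rot": [0, 0, 0], "claw": 85}, {"delta_pos": [-0.068, -0.036, -0.01], "delta_rot": [0, 0, 0], "claw": 85}]'

```text
time: 13.5
eef_pos: [0.5109, 0.0036, 0.1986]
tcp_rot: [0.692, 0.173, -0.679, 0.171]
contact_force: [-0.4, 0.3, 0.1]
opening: 0.991
```

```bash
python3 - <<'E'
from h import *; import pickle
c=ctrl.calibration("wrist"); im=ctrl.read_camera("wrist"); cv2.imwrite("pics/w7.png",im); pickle.dump(c,open("w7.pkl","wb"))
print(ctrl.get_state()["eef_pos"])
p=proj(c,[.5738,.0391,.105]); print(p,proj(c,[.5738,.0391,.125]))
hsv=cv2.cvtColor(im,cv2.COLOR_BGR2HSV); m=cv2.inRange(hsv,(102,90,50),(125,255,255))
a,b=p.astype(int)-[80,60]; b=max(b,0); mm=np.zeros_like(m); mm[b:b+120,a+35:a+125]=m[b:b+120,a+35:a+125]
cnt=max(cv2.findContours(mm,cv2.RETR_EXTERNAL,cv2.CHAIN_APPROX_NONE)[0],key=cv2.contourArea); e=cv2.fitEllipse(cnt)
print(e,onz(c,*e[0],.105),a,b)
cv2.imwrite("pics/w7c.png",cv2.resize(im[b:b+120,a:a+160],(640,480),interpolation=cv2.INTER_CUBIC))
E
```

```text
[0.51092365 0.00368888 0.19857669]
[322.53903266 147.33216937] [322.48343518 147.68672654]
((318.6717224121094, 148.71240234375), (64.54369354248047, 66.82676696777344), 174.5172576904297) [0.57204891 0.04072267 0.105     ] 242 87
```

View pics/w7c.png

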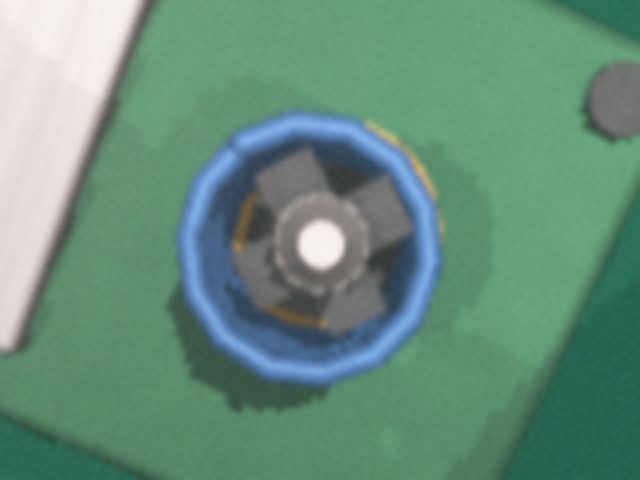

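The spring sits around the rod, its crown at crop (310,247) and the rod tip at (321,245), so about 2 mm of play. Now to the cap.

>>> play_rows --targets '[{"delta_pos": [-0.051, -0.211, -0.019], "delta_rot": [0, 0, 0], "claw": 85}, {"delta_pos": [-0.051, -0.211, -0.019], "delta_rot": [0, 0, 0], "claw": 85}, {"delta_pos": [-0.051, -0.211, -0.019], "delta_rot": [0, 0, 0], "claw": 85}, {"delta_pos": [-0.051, -0.211, -0.019], "delta_rot": [0, 0, 0], "claw": 85}, {"delta_pos": [-0.051, -0.211, -0.019], "delta_rot": [0, 0, 0], "claw": 85}, {"delta_pos": [-0.051, -0.211, -0.019], "delta_rot": [0, 0, 0], "claw": 85}, {"delta_pos": [-0.051, -0.211, -0.019], "delta_rot": [0, 0, 0], "claw": 85}, {"delta_pos": [-0.051, -0.211, -0.019], "delta_rot": [0, 0, 0], "claw": 85}, {"delta_pos": [-0.051, -0.211, -0.019], "delta_rot": [0, 0, 0], "claw": 85}, {"delta_pos": [-0.051, -0.211, -0.019], "delta_rot": [0, 0, 0], "claw": 85}]'

```text
time: 14.38
eef_pos: [0.4605, -0.2058, 0.1796]
tcp_rot: [0.692, 0.174, -0.679, 0.172]
contact_force: [-0.3, -0.1, -0.2]
opening: 0.997
```

```bash
python3 - <<'E'
from h import *; import pickle
c=ctrl.calibration("wrist"); im=ctrl.read_camera("wrist"); cv2.imwrite("pics/w8.png",im); pickle.dump(c,open("w8.pkl","wb"))
print(ctrl.get_state()["eef_pos"],ctrl.get_state()["qpos"])
hsv=cv2.cvtColor(im,cv2.COLOR_BGR2HSV); m=cv2.inRange(hsv,(8,90,60),(30,255,255))
p=proj(c,[.525,-.171,.02]).astype(int); print(p)
a,b=p-50; mm=np.zeros_like(m); mm[max(b,0):b+100,a:a+100]=m[max(b,0):b+100,a:a+100]
cnt=max(cv2.findContours(mm,cv2.RETR_EXTERNAL,cv2.CHAIN_APPROX_NONE)[0],key=cv2.contourArea); e=cv2.fitEllipse(cnt)
print(e,"flange",onz(c,*e[0],.009))
# bore: hole contour
cs,h=cv2.findContours(mm,cv2.RETR_CCOMP,cv2.CHAIN_APPROX_NONE)
for k,x in enumerate(cs):
    if h[0][k][3]>=0 and cv2.contourArea(x)>50: e2=cv2.fitEllipse(x); print(e2,"bore",onz(c,*e2[0],.033),onz(c,*e2[0],.02))
E
```

```text
[ 0.46046838 -0.20580192  0.17963652] [-0.62907765 -0.0201597   2.06429142  0.01829449  1.08780716  0.43898686]
[324 145]
((324.1097106933594, 145.82418823242188), (56.23859786987305, 58.17742156982422), 0.6712177991867065) flange [ 0.52426768 -0.17088922  0.009     ]
((324.0840148925781, 146.4452667236328), (21.925325393676758, 22.615938186645508), 5.625030517578125) bore [ 0.52395142 -0.17097024  0.033     ] [ 0.52389014 -0.17103913  0.02      ]
```

>>> play_rows --targets '[{"delta_pos": [0.0635, 0.0348, 0], "delta_rot": [0, 0, 0], "claw": 85}, {"delta_pos": [0.0635, 0.0348, 0], "delta_rot": [0, 0, 0], "claw": 75}, {"delta_pos": [0.0635, 0.0348, -0.02], "delta_rot": [0, 0, 0], "claw": 70}, {"delta_pos": [0.0635, 0.0348, -0.05], "delta_rot": [0, 0, 0], "claw": 70}, {"delta_pos": [0.0635, 0.0348, -0.08], "delta_rot": [0, 0, 0], "claw": 70}, {"delta_pos": [0.0635, 0.0348, -0.11], "delta_rot": [0, 0, 0], "claw": 70}, {"delta_pos": [0.0635, 0.0348, -0.13], "delta_rot": [0, 0, 0], "claw": 70}, {"delta_pos": [0.0635, 0.0348, -0.1425], "delta_rot": [0, 0, 0], "claw": 70}, {"delta_pos": [0.0635, 0.0348, -0.1425], "delta_rot": [0, 0, 0], "claw": 70}, {"delta_pos": [0.0635, 0.0348, -0.1425], "delta_rot": [0, 0, 0], "claw": 70}]'

```text
time: 15.27
eef_pos: [0.5243, -0.1704, 0.0373]
tcp_rot: [0.692, 0.174, -0.679, 0.172]
contact_force: [-0.0, 0.6, 0.4]
opening: 0.822
```

>>> play_rows --newtons 45 --targets '[{"delta_pos": [0, 0, 0], "delta_rot": [0, 0, 0], "claw": 20}, {"delta_pos": [0, 0, 0], "delta_rot": [0, 0, 0], "claw": 20}, {"delta_pos": [0, 0, 0], "delta_rot": [0, 0, 0], "claw": 20}, {"delta_pos": [0, 0, 0], "delta_rot": [0, 0, 0], "claw": 20}, {"delta_pos": [0, 0, 0], "delta_rot": [0, 0, 0], "claw": 20}, {"delta_pos": [0, 0, 0], "delta_rot": [0, 0, 0], "claw": 20}, {"delta_pos": [0, 0, 0], "delta_rot": [0, 0, 0], "claw": 20}, {"delta_pos": [0, 0, 0], "delta_rot": [0, 0, 0], "claw": 20}, {"delta_pos": [0, 0, 0.03], "delta_rot": [0, 0, 0], "claw": 20}, {"delta_pos": [0, 0, 0.06], "delta_rot": [0, 0, 0], "claw": 20}, {"delta_pos": [0, 0, 0.09], "delta_rot": [0, 0, 0], "claw": 20}, {"delta_pos": [0, 0, 0.12], "delta_rot": [0, 0, 0], "claw": 20}, {"delta_pos": [0, 0, 0.14], "delta_rot": [0, 0, 0], "claw": 20}, {"delta_pos": [0, 0, 0.14], "delta_rot": [0, 0, 0], "claw": 20}]'

```text
time: 16.43
eef_pos: [0.527, -0.1719, 0.1834]
tcp_rot: [0.695, 0.172, -0.676, 0.175]
contact_force: [0.7, -0.0, -0.0]
opening: 0.354
```

```bash
python3 - <<'E'
from h import *
from scipy.spatial.transform import Rotation as Ro
for _ in range(2):
    s=ctrl.get_state(); print(s["time"],s["eef_pos"],s["qpos"],s["dq"],s["contact_force"],np.round(Ro.from_quat(s["tcp_rot"]).as_matrix(),4).tolist()); im=ctrl.read_camera("wrist")
cv2.imwrite("pics/w9.png",im[100:])
E
```

```text
16.4333 [ 0.52700589 -0.17191742  0.18339725] [-0.50451427  0.08226168  1.95164865  0.01687421  1.08520639  0.56318048] [-0.00099006  0.05277481  0.05667383 -0.00096828 -0.05258705 -0.00191307] [ 0.74969139 -0.04393585 -0.0384441 ] [[0.0269, 0.4752, -0.8794], [0.0022, -0.8798, -0.4754], [-0.9996, 0.0109, -0.0247]]
16.4833 [ 0.52572951 -0.17126256  0.18042557] [-0.50457465  0.08482598  1.95477187  0.01682988  1.08399913  0.56312685] [-0.00018687  0.04974799  0.06235416 -0.00051222 -0.00559337 -0.0019673 ] [ 0.30873165 -0.02605468 -1.31660528] [[0.023, 0.4753, -0.8795], [0.0043, -0.8798, -0.4753], [-0.9997, 0.0072, -0.0223]]
```

View pics/w9.png

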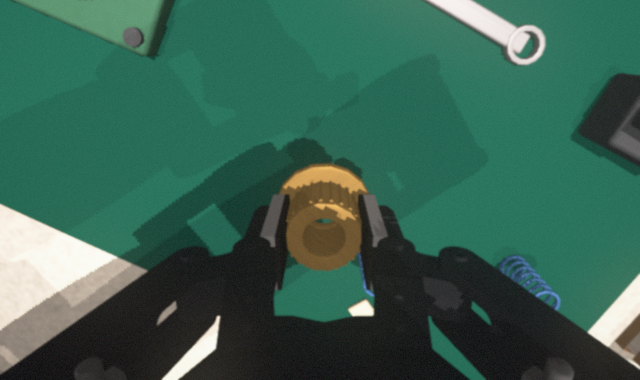

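The cap is gripped on its neck, flange down, upright between the pads.

>>> play_rows --targets '[{"delta_pos": [0.0487, 0.2107, 0], "delta_rot": [0, 0, 0], "claw": 20}, {"delta_pos": [0.0487, 0.2107, 0], "delta_rot": [0, 0, 0], "claw": 20}, {"delta_pos": [0.0487, 0.2107, 0], "delta_rot": [0, 0, 0], "claw": 20}, {"delta_pos": [0.0487, 0.2107, 0], "delta_rot": [0, 0, 0], "claw": 20}, {"delta_pos": [0.0487, 0.2107, 0], "delta_rot": [0, 0, 0], "claw": 20}, {"delta_pos": [0.0487, 0.2107, 0], "delta_rot": [0, 0, 0], "claw": 20}, {"delta_pos": [0.0487, 0.2107, 0], "delta_rot": [0, 0, 0], "claw": 20}, {"delta_pos": [0.0487, 0.2107, 0], "delta_rot": [0, 0, 0], "claw": 20}, {"delta_pos": [0.0487, 0.2107, 0], "delta_rot": [0, 0, 0], "claw": 20}, {"delta_pos": [0.0487, 0.2107, 0], "delta_rot": [0, 0, 0], "claw": 20}, {"delta_pos": [0.0487, 0.2107, 0], "delta_rot": [0, 0, 0], "claw": 20}, {"delta_pos": [0.0487, 0.2107, 0], "delta_rot": [0, 0, 0], "claw": 20}]'

```text
time: 17.53
eef_pos: [0.573, 0.0389, 0.1779]
tcp_rot: [0.693, 0.173, -0.679, 0.172]
contact_force: [-0.3, -0.7, -1.3]
opening: 0.356
```

```bash
cat > rot.py <<'E'
from h import *
from scipy.spatial.transform import Rotation as Ro
s=ctrl.get_state(); g=Ro.from_quat([.692,.174,-.679,.172])
d=(g*Ro.from_quat(s["tcp_rot"]).inv()).as_rotvec()
print(s["eef_pos"],"target d",np.array([.5744,.0394,.1804])-s["eef_pos"],"rot/pi",np.round(d/np.pi,4),s["contact_force"],s["dq"].round(3),"toolx",g.as_matrix()[:,0])
E
python3 rot.py
```

```text
[0.57304863 0.03888019 0.1778502 ] target d [0.00135137 0.00051981 0.0025498 ] rot/pi [0.0002 0.0005 0.0003] [-0.30399914 -0.72908051 -1.28299369] [ 0.007 -0.003 -0.002  0.001  0.     0.   ] toolx [ 0.01713503  0.0072417  -0.99982696]
```

>>> play_rows --targets '[{"delta_pos": [0.0013, 0.0005, 0], "delta_rot": [0, 0, 0], "claw": 20}, {"delta_pos": [0.0013, 0.0005, 0], "delta_rot": [0, 0, 0], "claw": 20}, {"delta_pos": [0.0013, 0.0005, -0.005], "delta_rot": [0, 0, 0], "claw": 20}, {"delta_pos": [0.0013, 0.0005, -0.01], "delta_rot": [0, 0, 0], "claw": 20}, {"delta_pos": [0.0013, 0.0005, -0.015], "delta_rot": [0, 0, 0], "claw": 20}, {"delta_pos": [0.0013, 0.0005, -0.02], "delta_rot": [0, 0, 0], "claw": 20}, {"delta_pos": [0.0013, 0.0005, -0.024], "delta_rot": [0, 0, 0], "claw": 20}, {"delta_pos": [0.0013, 0.0005, -0.024], "delta_rot": [0, 0, 0], "claw": 20}, {"delta_pos": [0.0013, 0.0005, -0.024], "delta_rot": [0, 0, 0], "claw": 20}]'

```text
time: 18.28
eef_pos: [0.5741, 0.0395, 0.1533]
tcp_rot: [0.692, 0.173, -0.679, 0.172]
contact_force: [-1.0, 0.2, -1.0]
opening: 0.354
```

```bash
python3 rot.py; python3 look.py m10
```

```text
[0.57408502 0.03949439 0.15327847] target d [ 3.14982696e-04 -9.43851979e-05  2.71215343e-02] rot/pi [0.0002 0.0002 0.0003] [-0.98960173  0.200742   -0.98643679] [-0.002 -0.011 -0.012 -0.001 -0.001  0.   ] toolx [ 0.01713503  0.0072417  -0.99982696]
[0.57408502 0.03949439 0.15327847] [-0.98960173  0.200742   -0.98643679] [-0.00211598  0.04480792  0.074073  ]
```

View pics/m10.png

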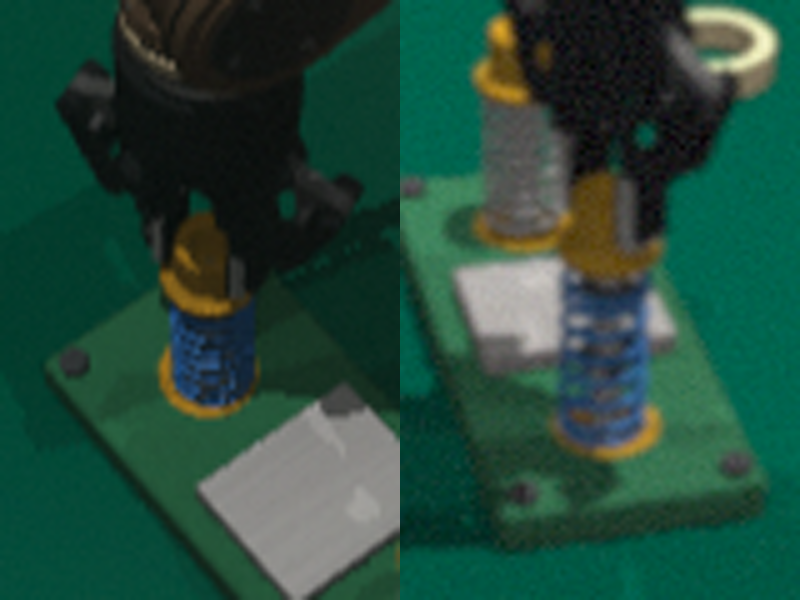

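The cap is over the rod tip and concentric with the spring in both views. I lower it to the spring.

>>> play_rows --targets '[{"delta_pos": [0.0003, 0, -0.003], "delta_rot": [0, 0, 0], "claw": 20}, {"delta_pos": [0.0003, 0, -0.006], "delta_rot": [0, 0, 0], "claw": 20}, {"delta_pos": [0.0003, 0, -0.009], "delta_rot": [0, 0, 0], "claw": 20}, {"delta_pos": [0.0003, 0, -0.012], "delta_rot": [0, 0, 0], "claw": 20}, {"delta_pos": [0.0003, 0, -0.014], "delta_rot": [0, 0, 0], "claw": 20}, {"delta_pos": [0.0003, 0, -0.014], "delta_rot": [0, 0, 0], "claw": 20}, {"delta_pos": [0.0003, 0, -0.014], "delta_rot": [0, 0, 0], "claw": 20}]'

```text
time: 18.97
eef_pos: [0.5748, 0.0394, 0.14]
tcp_rot: [0.693, 0.173, -0.679, 0.172]
contact_force: [0.1, -0.2, -1.0]
opening: 0.356
```

>>> play_rows --targets '[{"delta_pos": [0, 0, -0.001], "delta_rot": [0, 0, 0], "claw": 20}, {"delta_pos": [0, 0, -0.001], "delta_rot": [0, 0, 0], "claw": 20}, {"delta_pos": [0, 0, -0.001], "delta_rot": [0, 0, 0], "claw": 50}, {"delta_pos": [0, 0, -0.001], "delta_rot": [0, 0, 0], "claw": 70}, {"delta_pos": [0, 0, -0.001], "delta_rot": [0, 0, 0], "claw": 70}, {"delta_pos": [0, 0, -0.001], "delta_rot": [0, 0, 0], "claw": 70}, {"delta_pos": [0, 0, -0.001], "delta_rot": [0, 0, 0], "claw": 70}, {"delta_pos": [0, 0, -0.001], "delta_rot": [0, 0, 0], "claw": 70}, {"delta_pos": [0, 0, 0.02], "delta_rot": [0, 0, 0], "claw": 70}, {"delta_pos": [0, 0, 0.05], "delta_rot": [0, 0, 0], "claw": 70}, {"delta_pos": [0, 0, 0.08], "delta_rot": [0, 0, 0], "claw": 70}, {"delta_pos": [-0.05, -0.08, 0.1], "delta_rot": [0, 0, 0], "claw": 70}, {"delta_pos": [-0.1, -0.15, 0.1], "delta_rot": [0, 0, 0], "claw": 70}, {"delta_pos": [-0.1, -0.15, 0.1], "delta_rot": [0, 0, 0], "claw": 70}, {"delta_pos": [-0.1, -0.15, 0.1], "delta_rot": [0, 0, 0], "claw": 70}, {"delta_pos": [-0.1, -0.15, 0.1], "delta_rot": [0, 0, 0], "claw": 70}]'

```text
time: 20.3
eef_pos: [0.4728, -0.1134, 0.2406]
tcp_rot: [0.693, 0.172, -0.679, 0.172]
contact_force: [0.2, 0.1, 0.0]
opening: 0.816
```

```bash
python3 look.py m11
```

```text
[ 0.47277263 -0.11343956  0.24063511] [0.15979137 0.14703891 0.04457655] [-0.00914344 -0.01129339  0.01744581]
```

View pics/m11.png

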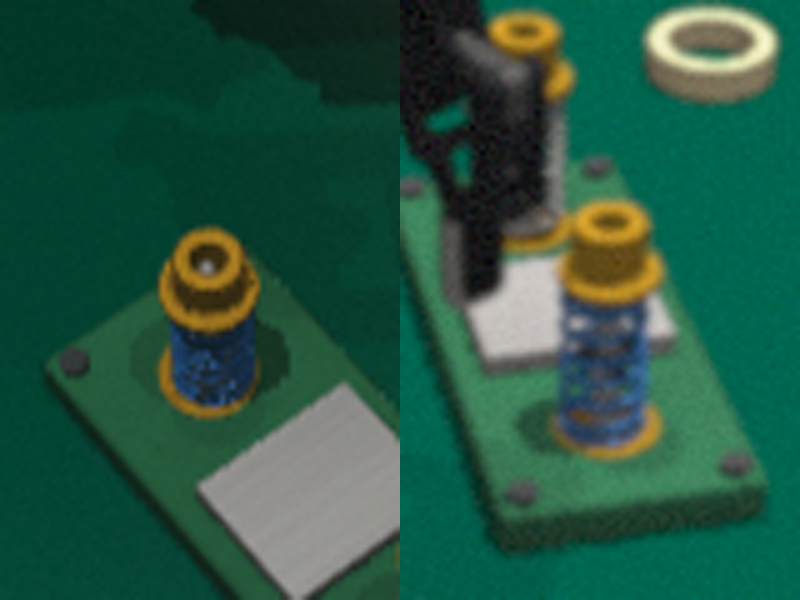

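The cap rests squarely on the spring with the rod tip visible in its bore. The spring is home on the bed, and the gripper is clear.

```bash
python3 -c "
from plant import ctrl
print(ctrl.sign_off())"
```

```text
the job is handed in; nothing more can be done
None
```

The job is done and handed in at about 20 s of the 72 s allowed; `sign_off` gave no verdict.

- **Spring:** I lowered the large blue spring over the bare rod. Its tang already matched a gap in the upper guide, so I turned it only once, about 45° between the two guides. It never snagged, and the force readings I took after each move stayed under 2 N. I then let go with it down on the bed.
- **Cap:** I gripped it by the neck, lowered it flange down over the rod end and released it.

**Last checks:**
- The final scene and side views show the spring foot on the bed's gold ring. The cap sits square on the spring, with the rod tip visible in its bore. The gripper is clear and the force reads about 0 N.
- After release the spring's top was about 2 mm off the rod axis, within the 6 mm allowed.
- I did not measure the final cap height or tilt beyond these views.
- I did not recheck the other things on the bench by measurement. No contact with any of them was seen or felt.

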